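# Soak a push rod: load the tube and open the cleaner's safety cap

### The job

Take the steel push rod out of the wooden stand, drop it foot-down into the narrow soaking tube and let go of it. Then open the cleaner bottle: press its safety cap down, keep it down while twisting it anticlockwise until it is free, and lift it straight up about 10 cm. Finish while still holding the cap level above the bottle (do not put it down or let go), and leave the carton, tin and wrench alone.

Things in the scene. Friction and masses are not known exactly. Their poses are not given: they have to be found in the camera images.
- rod_center (a point): Loose steel push rod, 140 mm long, about 0.12 kg, upright in the stand's middle hole. This point is on its axis half-way up (70 mm above the foot); z axis along the rod to the head. Shaft 12 mm in diameter, foot tapered; the top 9 mm is a head of 16 mm. Grip it 30 to 45 mm above this point.
- stand: Pale wooden block, fixed, 60 x 120 mm, 45 mm high, with three holes in a row along its y axis, 40 mm apart, 15 mm wide, 35 mm deep. Origin: centre of its underside, below the middle hole. The rod stands in the middle hole, its foot 10 mm above the table; the other holes are empty.
- tube: Soaking tube, fixed: an open upright aluminium tube, 26 mm outside, 18 mm inside diameter, on a square dark steel foot of 70 mm. Origin: centre of the foot's underside, on the tube's axis. The mouth is 80 mm and the inner floor 9 mm above the origin, so a rod fully in stands out 69 mm.
- bottle: White round cleaner bottle, fixed in a dark steel cradle (110 mm square foot), 86 mm in diameter, with a sloping shoulder (118 mm high at radius 34 mm, 126 mm at the neck) and a neck of 30 mm diameter, rim 156 mm high. Origin: centre of the underside, on the axis, z up. Two lugs on the neck, along its +x and -x, lock the cap.
- cap_center (a point): Black safety cap, loose but locked on the bottle: round, ribbed, 56 mm in diameter, 32 mm high, 30 g. This point is its centre, half-way up, at first 153 mm above the bottle's origin. Grip its flanks at any yaw. Pressed down, turn it anticlockwise (from above) 60 to 110 degrees (free beyond 50; clockwise is blocked); then lift: it clears the neck 25 mm up. Its x axis is a raised bar on top.
- plunger (a joint): Spring insert in the bottle's mouth under the cap. 0 m: cap locked, it cannot be lifted, nor turned more than 10 degrees. Grows as the cap is pressed: 0.0045 m clears the catch, 0.008 m is a hard stop, so press 6 to 7 mm and stay down while turning; the spring pushes back 6 N at first, 10 N when down. -0.0035 m: nothing on it.
- carton: Bystander: small brown cardboard box, 90 x 130 x 60 mm; origin at the centre of its underside.
- grease_tin: Bystander: grey round tin, 70 mm in diameter, 70 mm high; origin at the centre of its underside.
- wrench: Bystander: steel wrench lying on the table; origin at its underside near the middle, x axis along it.
Mind the look-alikes: they are no part of the job. Of the things like the part that bears cap_center, leave any that is yellow; of the rest the larger one is meant.

How it is judged:
By the outcome, as a careful person would: the job done as asked, in the order asked, and still so for the second after the job is handed in, while the arm keeps its last pose, push and grip.
It also fails if it takes over 58 s, if anything falls off the work surface, if the arm or the gripper's body presses on something with over 40 N, if the wrist force passes 120 N, or if a joint passes its speed limit or range.

### The arm

A 7-joint arm with a two-finger parallel gripper is mounted at the origin on the work surface. World frame = base frame: x ahead of the robot, y to its left, z up, the work surface at z = 0. Lengths are in m, angles in rad, forces in N, time in s.
With the tool pointing down it reaches from about 0.425 to 0.925 m from the base axis. Payload 6.8 kg.
Tool frame: the origin (TCP) lies midway between the tips of the shut fingers; the grasp point (between the pads) lies ctrl.grip_depth behind it (ctrl.grip_depth is the distance from the TCP to the grasp point, in m); z points along the fingers, y is the line along which they close (so a half turn about z gives the same grasp; the last joint's range is limited). The gripper opens to 88 mm and grips with 3 to 60 N. Pads are 20 mm wide; open, the fingers measure 115 mm over their backs; the gripper's body (75 mm by 178 mm) begins 61 mm behind the grasp point.
Start: joints at [-1.406, 0.477, 0.022, 1.555, -0.011, 1.109, -0.083], TCP at [0.182, 0.65, 0.192] pointing down, gripper open.
Joint ranges: [-2.96, 2.96], [-0.34, 2.1], [-1.41, 1.46], [0.24, 2.44], [-1.37, 4.51], [0.17, 1.92], [-2.96, 2.96]. Speed limits (rad/s): [2.39, 2.39, 3.14, 3.14, 3.14, 3.14, 3.14].

### API

Orientations are given as a unit quaternion [w, x, y, z].
In Python, from station import ctrl, eyes gives the robot as it stands. Calls block until the motion is done:
- ctrl.reach(position, orientation): joint-space move of the TCP to a pose.
- ctrl.move_straight(position, rotation=None, vel=0.15): straight line of the TCP; rotation=None keeps the orientation; vel is the mean speed in m/s.
- ctrl.set_joints(angles): joint-space move.
- ctrl.let_go() and ctrl.close(squeeze=None): open the fingers fully, or close them until they stop; squeeze is the grip in N (None keeps the last).
- ctrl.sleep(seconds).
- ctrl.inverse_kinematics(position, orientation): joint angles nearest the present ones, or None.
- eyes.read_camera(name): name is "side" or "top" or "wrist"; returns (picture, depth): 420x560x3 uint8, red, green, blue; 420x560 float32, m along the optical axis (not along the pixel's ray), 0 where there is no reading.
- eyes.camera_params(name): a dict with "K" (3x3 intrinsics, pixels), "eye" and "orientation" of the camera in the world; the wrist camera has in their place "mount" (4x4, takes a point from camera to tool coordinates, whose origin is the TCP and whose axes are the flange's). Camera axes: x right, y up, looking along -z (the intrinsics and any distortion apply to the point x, -y, -z); pixel columns grow to the right and rows downward; lengths in m; the calibration is good to about 2 mm. The wrist camera is an equidistant fisheye: a pixel r from the principal point sees the ray r / f radians off the axis. A picture is of the moment at which its call begins: read the wrist's pose just before it. camera_params takes no time and is no camera call.
A pose or a line that the arm cannot do raises ctrl.PlanningError and nothing moves.
- ctrl.sign_off(): hands the job in; it is judged then, once.
Readings, each from a call of its own:
- ctrl.current_time_s(): time.
- ctrl.current_qpos(): joint angles.
- ctrl.current_qd(): joint speeds.
- ctrl.current_effort(): joint torques, N m.
- ctrl.current_eef_pos(): TCP position.
- ctrl.current_tcp_rot(): TCP orientation.
- ctrl.current_wrist_force(): force on the tool from outside, world axes, zero at the start.
- ctrl.current_moment(): the same for the moment, N m.
- ctrl.current_gripper_width(): finger opening in m.
- ctrl.current_gripper_force(): force on a finger pad.
Only numpy, scipy, OpenCV 4.12 (cv2) and the standard library are available. Lean on these libraries where they do the work, as an engineer would, in place of code of your own. Each camera call takes 0.05 s, during which the arm holds its last target. There are 200 camera calls.

## Working session

There is one attempt and no reset: what is moved stays moved. The work goes in short steps, each a Python script; the robot and the scene stay as the last script left them, time stands still between calls to the robot, and variables do not carry over. Pictures are saved under pics/ and viewed, at most 12 in all, crops included, and the job is handed in when it is done.

```bash
ls; mkdir -p pics; python3 - <<'E'
from station import ctrl, eyes
import cv2, numpy as np
ims=[]
for n in ("side","top","wrist"):
    p=eyes.camera_params(n); print(n,{k:np.round(np.array(v),4).tolist() if not isinstance(v,str) else v for k,v in p.items()})
    im,d=eyes.read_camera(n); np.savez(f"{n}0.npz",im=im,d=d)
    print((d>0).mean())
    cv2.imwrite(f"pics/{n}0.png",im[...,::-1])
print(ctrl.grip_depth,ctrl.current_eef_pos(),ctrl.current_tcp_rot(),ctrl.current_time_s())
E
```

```text
pics
side {'K': [[514.191, 0.0, 276.4735], [0.0, 514.191, 207.8353], [0.0, 0.0, 1.0]], 'eye': [-0.1028, -0.6454, 0.7618], 'orientation': [0.8208, 0.4073, -0.1737, -0.361]}
0.9961989795918368
top {'K': [[416.2113, 0.0, 276.824], [0.0, 416.2113, 205.9807], [0.0, 0.0, 1.0]], 'eye': [0.5047, -0.0369, 0.9923], 'orientation': [0.7086, 0.0106, -0.0223, -0.7052]}
0.9961862244897959
wrist {'K': [[325.1923, 0.0, 278.7834], [0.0, 325.1923, 211.0078], [0.0, 0.0, 1.0]], 'mount': [[0.0011, 0.9615, 0.2749, 0.0748], [1.0, -0.001, -0.0005, -0.0016], [-0.0002, 0.2749, -0.9615, -0.1925], [0.0, 0.0, 0.0, 1.0]]}
0.9941624149659863
0.0187 [0.1817294  0.64957089 0.19163282] [-4.35039473e-05  1.35952481e-01  9.90715128e-01 -6.75691880e-04] 0.15
```

View pics/side0.png

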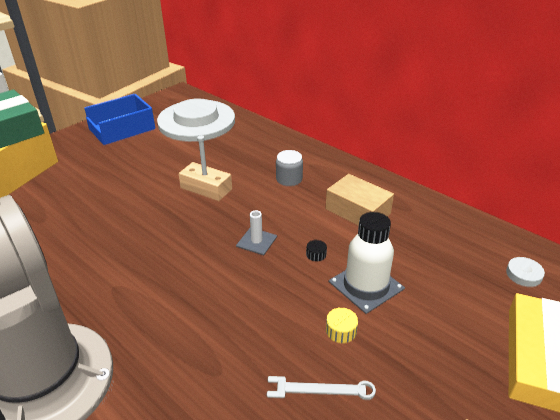

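View pics/top0.png

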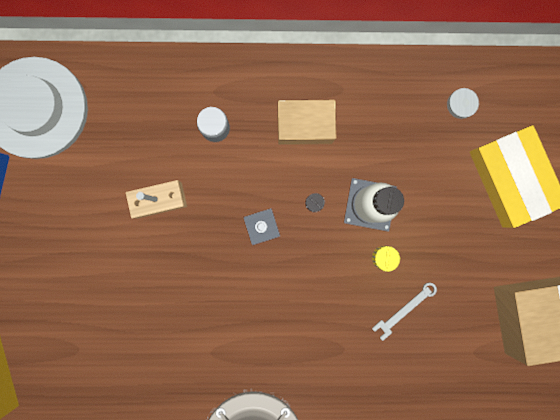

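The side view shows the rod in the stand (head at 200,138, stand at 205,181), the tube (256,213 mouth), and the bottle with its black cap (375,228). There is a small black decoy at 316,250 and a yellow one at 342,325. The top view shows the same things: rod head 140,196, tube 261,227, cap 388,201.

```bash
cat > h.py <<'E'
import numpy as np, cv2
from scipy.spatial.transform import Rotation as R
from station import ctrl, eyes
def rot(q): return R.from_quat(np.asarray(q)[[1,2,3,0]])
def cloud(name, d, tcp=None):
    """world point per pixel (camera axes x right, y up, -z ahead); tcp=(pos,quat) for wrist"""
    p=eyes.camera_params(name); K=np.array(p["K"]); v,u=np.mgrid[:d.shape[0],:d.shape[1]]
    x=(u-K[0,2])/K[0,0]; y=(v-K[1,2])/K[1,1]
    if name=="wrist":
        r=np.hypot(x,y)+1e-9; s=np.tan(np.minimum(r,1.5))/r
        P=np.dstack([x*s*d,-y*s*d,-d])
        M=np.array(p["mount"]); P=P@M[:3,:3].T+M[:3,3]
        return P@rot(tcp[1]).as_matrix().T+tcp[0]
    P=np.dstack([x*d,-y*d,-d])
    return P@rot(p["orientation"]).as_matrix().T+np.array(p["eye"])
def ray(name,u,v,tcp=None):
    a=cloud(name,np.full((420,560),1.0),tcp)[int(round(v)),int(round(u))]
    o=cloud(name,np.full((420,560),0.0),tcp)[0,0]
    return o,(a-o)/np.linalg.norm(a-o)
def snap(tag):
    tcp=(ctrl.current_eef_pos(),ctrl.current_tcp_rot())
    im,d=eyes.read_camera("wrist"); cv2.imwrite(f"pics/{tag}.png",im[...,::-1])
    P=cloud("wrist",d,tcp); np.savez(f"{tag}.npz",im=im,d=d,P=P,pos=tcp[0],q=tcp[1]); return im,d,P
def down(yaw):
    """tool down, closing line (tool y) at angle yaw from world y (mod pi)"""
    q=(R.from_euler('z',yaw)*R.from_euler('x',np.pi)).as_quat(); return q[[3,0,1,2]]
E
python3 - <<'E'
from h import *
np.set_printoptions(precision=4,suppress=True)
for n in ("top","side"):
    z=np.load(n+"0.npz"); P=cloud(n,z["d"]); im=z["im"].astype(int)
    print(n,"table z",np.median(P[300:330,200:260,2] if n=="top" else P[280:320,180:230,2]))
    X,Y,Z=P[...,0],P[...,1],P[...,2]
    def rep(name,m):
        if m.sum()<4: print(name,"few");return
        print(name,m.sum(),"mid",[(np.percentile(a[m],1)+np.percentile(a[m],99))/2 for a in (X,Y,Z)],"z",np.percentile(Z[m],[1,50,99]), "ext",np.ptp(X[m]),np.ptp(Y[m]))
    def box(c,r): return (np.hypot(X-c[0],Y-c[1])<r)
    px={"top":dict(rod=(140,196),stand=(155,199),tube=(261,227),cap=(388,201),disc=(60,105)),"side":dict(rod=(200,138),stand=(205,178),tube=(256,213),cap=(375,220),disc=(230,120))}[n]
    C={k:P[v,u] for k,(u,v) in px.items()}; print({k:c for k,c in C.items()})
    cs=C["stand"]; ct=C["tube"]; cc=C["cap"]
    rep("standtop",box(cs,.11)&(abs(Z-.045)<.006)); 
    rep("rod",box(cs,.06)&(Z>.06)&(Z<.17)); rep("rodhead",box(cs,.06)&(Z>.142)&(Z<.17))
    rep("tube",box(ct,.04)&(Z>.03)&(Z<.1)); rep("tubemouth",box(ct,.04)&(Z>.073)&(Z<.1))
    rep("captop",box(cc,.05)&(Z>.16)); rep("cap",box(cc,.05)&(Z>.14)); rep("foot",box(ct,.06)&(Z<.03)&(Z>.004))
E
```

```text
top table z -0.0006626423882929444
{'rod': array([0.5628, 0.2258, 0.1487]), 'stand': array([0.5628, 0.2221, 0.0521]), 'tube': array([ 0.5007, -0.016 ,  0.0071]), 'cap': array([ 0.5542, -0.2717,  0.1691]), 'disc': array([0.7831, 0.4543, 0.0246])}
standtop 1237 mid [np.float64(0.5647127217765118), np.float64(0.2264406479001395), np.float64(0.04397212351690808)] z [0.0401 0.0444 0.0479] ext 0.08481309569785123 0.12891451442081722
rod 109 mid [np.float64(0.5647568293935152), np.float64(0.22624671784615974), np.float64(0.10665417085052628)] z [0.0612 0.1388 0.1521] ext 0.013646297487609926 0.01495637423173446
rodhead 53 mid [np.float64(0.56479942512389), np.float64(0.2262800079441087), np.float64(0.1475230566504731)] z [0.1427 0.1493 0.1523] ext 0.012336535051804987 0.01495637423173446
tube 64 mid [np.float64(0.503203743670687), np.float64(-0.01639748731829992), np.float64(0.05761422926578204)] z [0.0329 0.079  0.0824] ext 0.02195678902982695 0.024114229852376656
tubemouth 56 mid [np.float64(0.5032047592686595), np.float64(-0.016397901443399622), np.float64(0.07896044136248026)] z [0.0755
[... 1618 characters left out ...]
003935999264902), np.float64(-0.015867756420115973), np.float64(0.07756527639187674)] z [0.0734 0.0784 0.0818] ext 0.02567505321516489 0.02678272067110299
captop 583 mid [np.float64(0.5533910267093312), np.float64(-0.27576331938263354), np.float64(0.1660892831639247)] z [0.1605 0.1691 0.1717] ext 0.05881273064783055 0.05718770270157969
cap 842 mid [np.float64(0.5524423046261371), np.float64(-0.27628390355413973), np.float64(0.15604980256049572)] z [0.1406 0.1682 0.1715] ext 0.05881273064783055 0.05742646449160638
foot 575 mid [np.float64(0.5004175183183774), np.float64(-0.01693743715836169), np.float64(0.01674459593343431)] z [0.0041 0.0068 0.0294] ext 0.09566522490164026 0.10438198320251801
```

```bash
python3 - <<'E'
from h import *
np.set_printoptions(precision=3,suppress=True)
for nm,p in dict(rod=(.564,.226,.21),tube=(.502,-.016,.2),cap=(.555,-.275,.14)).items():
    for a in range(-180,180,30):
        q=ctrl.inverse_kinematics(np.array(p),down(np.radians(a)))
        print(nm,a,q if q is None else np.array(q))
E
```

```text
rod -180 [-0.673  0.354  0.245  1.718 -0.096  1.082  1.173]
rod -150 [-0.58   0.35   0.125  1.711 -0.048  1.083  1.654]
rod -120 [-0.509  0.35   0.033  1.706 -0.013  1.086  2.145]
rod -90 [-0.43   0.353 -0.07   1.7    0.027  1.089  2.634]
rod -60 [-1.304  0.68   1.278  1.755 -0.689  1.245 -2.463]
rod -30 [-1.304  0.68   1.278  1.755 -0.689  1.245 -1.939]
rod 0 [-1.043  0.427  0.757  1.741 -0.324  1.103 -1.753]
rod 30 [-0.97   0.402  0.649  1.737 -0.27   1.093 -1.281]
rod 60 [-0.934  0.392  0.598  1.735 -0.245  1.09  -0.781]
rod 90 [-0.9    0.384  0.55   1.733 -0.223  1.087 -0.278]
rod 120 [-0.824  0.37   0.446  1.728 -0.177  1.084  0.202]
rod 150 [-0.745  0.36   0.341  1.723 -0.134  1.082  0.685]
tube -180 [-0.651  0.202  0.648  1.985 -0.145  0.999  1.637]
tube -150 [-0.616  0.198  0.606  1.983 -0.134  0.999  2.148]
tube -120 [-0.514  0.189  0.484  1.978 -0.104  0.998  2.638]
tube -90 [-1.092  0.428  1.305  2.003 -0.474  1.071 -2.712]
tube -60 [-1.092  0.428  1.305  2.003 -0.474  1.071 -2.188]
tube -30 [-1.092  0.428  1.305  2.003 -0.474  1.071 -1.664]
tube 0 [-0.932  0.275  1.015  1
[... 329 characters left out ...]
180 [-0.336  0.657  1.032  1.792 -0.641  1.071  2.502]
cap -150 [-0.226  0.563  0.829  1.785 -0.484  1.009  2.886]
cap -120 [-0.426  0.823  1.27   1.796 -0.85   1.199 -2.556]
cap -90 [-0.426  0.823  1.27   1.796 -0.85   1.199 -2.032]
cap -60 [-0.426  0.823  1.27   1.796 -0.85   1.199 -1.508]
cap -30 [-0.35   0.675  1.062  1.792 -0.666  1.084 -1.141]
cap 0 [-0.275  0.599  0.915  1.788 -0.548  1.031 -0.721]
cap 30 [-0.221  0.56   0.82   1.785 -0.477  1.007 -0.261]
cap 60 [-0.212  0.555  0.806  1.785 -0.467  1.004  0.254]
cap 90 [-0.19   0.542  0.771  1.783 -0.442  0.997  0.755]
cap 120 [-0.133  0.515  0.681  1.78  -0.382  0.982  1.224]
cap 150 [-0.147  0.521  0.703  1.781 -0.397  0.986  1.761]
```

```bash
python3 - <<'E'
from h import *
np.set_printoptions(precision=4,suppress=True)
ctrl.reach(np.array([.564,.226,.20]),down(np.radians(120)))
im,d,P=snap("w1"); print(ctrl.current_time_s(),ctrl.current_eef_pos())
X,Y,Z=np.moveaxis(P,2,0)
for lo,hi in ((.06,.09),(.09,.12),(.12,.14),(.143,.16)):
    m=(np.hypot(X-.564,Y-.226)<.03)&(Z>lo)&(Z<hi)&(d>0)
    if m.sum()>3: print(lo,m.sum(),P[m].mean(0),(np.percentile(P[m],2,0)+np.percentile(P[m],98,0))/2)
E
```

```text
2.25 [0.5634 0.2277 0.1998]
0.06 76 [0.5614 0.2277 0.0755] [0.5627 0.2261 0.0748]
0.09 95 [0.5612 0.2278 0.1061] [0.5623 0.2262 0.1056]
0.12 52 [0.5614 0.2279 0.1264] [0.5628 0.2263 0.1265]
0.143 325 [0.563  0.2249 0.1498] [0.5631 0.2246 0.1483]
```

View pics/w1.png

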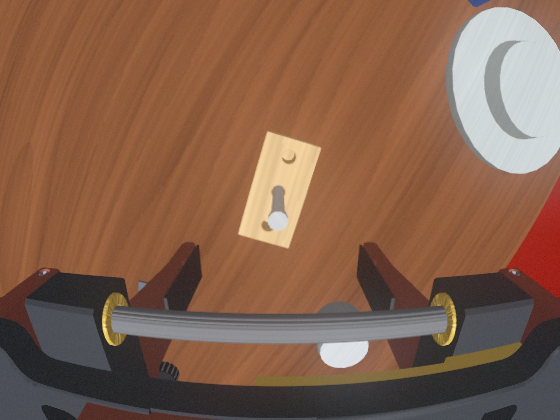

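The wrist view shows the rod head at (278,220), centred between the open fingers, and the stand at (280,190). The three views agree within 2 mm, so I'll grip the rod and lift it.

```bash
python3 - <<'E'
from h import *
np.set_printoptions(precision=4,suppress=True)
ctrl.move_straight(np.array([.563,.2252,.098]),vel=.1)
print(ctrl.current_eef_pos(),ctrl.current_wrist_force())
ctrl.close(30); print(ctrl.current_gripper_width(),ctrl.current_gripper_force(),ctrl.current_wrist_force(),ctrl.current_eef_pos())
ctrl.move_straight(np.array([.563,.2252,.215]),vel=.12)
print(ctrl.current_gripper_width(),ctrl.current_wrist_force(),ctrl.current_eef_pos(),ctrl.current_tcp_rot())
ctrl.reach(np.array([.502,-.016,.215]),down(np.radians(100)))
im,d,P=snap("w2"); p=ctrl.current_eef_pos(); print(ctrl.current_time_s(),p,ctrl.current_wrist_force())
X,Y,Z=np.moveaxis(P,2,0)
for lo,hi in ((.07,.09),(.13,.16),(.16,.19),(.19,.21),(.21,.23),(.23,.25),(.255,.275)):
    m=(np.hypot(X-p[0],Y-p[1])<.022)&(Z>lo)&(Z<hi)&(d>0)
    if m.sum()>3: print(lo,m.sum(),P[m].mean(0),(np.percentile(P[m],2,0)+np.percentile(P[m],98,0))/2,np.percentile(Z[m],98))
E
```

```text
[0.5636 0.2254 0.0987] [0.3691 0.0868 0.1787]
0.01495030852353402 30.00001407810487 [ 0.2414  0.2057 -0.218 ] [0.563  0.2252 0.098 ]
0.01501446987927704 [-0.5092  0.0316 -1.8084] [0.5624 0.225  0.2141] [-0.0004  0.5     0.866  -0.0007]
6.7 [ 0.5029 -0.0137  0.215 ] [ 0.0782  0.1948 -0.7399]
0.07 247 [ 0.5005 -0.0159  0.0787] [ 0.5015 -0.018   0.076 ] 0.08160479434127514
0.13 118 [ 0.5025 -0.0108  0.1463] [ 0.5031 -0.0115  0.1458] 0.15936163756056232
0.16 170 [ 0.5023 -0.0108  0.1753] [ 0.5028 -0.0118  0.1745] 0.1884758281898415
0.19 151 [ 0.5021 -0.0104  0.2006] [ 0.5025 -0.0112  0.2   ] 0.2097813213977476
0.21 207 [ 0.5021 -0.0104  0.2206] [ 0.5025 -0.0113  0.2201] 0.22964623912407295
0.23 384 [ 0.5016 -0.009   0.2425] [ 0.5005 -0.0078  0.2403] 0.2497254554077086
0.255 1671 [ 0.502  -0.0103  0.2659] [ 0.5009 -0.012   0.2649] 0.27413163192603013
```

View pics/w2.png

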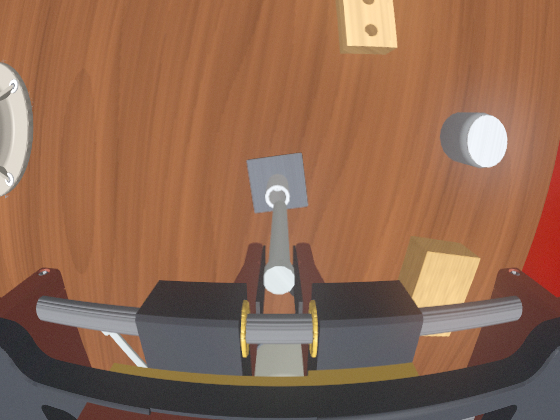

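The rod hangs vertical in the grip, with its head at (279,278), and the tube mouth is at (277,196) just behind the foot. I'll go lower and measure both in the same views.

```bash
cat >> h.py <<'E'
from scipy.optimize import least_squares
def circ(xy,r,c0): return least_squares(lambda c:np.hypot(*(xy-c).T)-r,c0,loss="soft_l1",f_scale=.001).x
def fits(P,d,p,foot):
    X,Y,Z=np.moveaxis(P,2,0); ok=d>0
    near=ok&(np.hypot(X-p[0],Y-p[1])<.03)
    m=near&(Z>max(foot+.012,.09))&(Z<foot+.075)&(np.hypot(X-p[0],Y-p[1])<.011)
    t=ok&(np.hypot(X-.5015,Y+.0165)<.02)&(Z>.0775)&(Z<.083)
    w=ok&(np.hypot(X-.5015,Y+.0165)<.02)&(Z>.025)&(Z<.072)&(np.hypot(X-.5015,Y+.0165)>.009)
    for n,k,r in (("rod",m,.006),("rim",t,.011),("wall",w,.013)):
        if k.sum()>5:
            # start the fit behind the visible surface
            print(n,k.sum(),circ(P[k][:,:2],r,p[:2]), "z",np.median(Z[k]))
E
python3 - <<'E'
from h import *
np.set_printoptions(precision=4,suppress=True)
ctrl.move_straight(np.array([.502,-.0165,.185]),vel=.1); ctrl.sleep(.3)
p=ctrl.current_eef_pos(); print(p)
im,d,P=snap("w3"); fits(P,d,p,p[2]-.088)
im,d=eyes.read_camera("side"); np.savez("side3.npz",im=im,d=d); fits(cloud("side",d),d,p,p[2]-.088)
cv2.imwrite("pics/s3.png",cv2.resize(im[150:270,200:320,::-1],None,fx=4,fy=4))
print(ctrl.current_time_s(),ctrl.current_tcp_rot())
E
```

```text
[ 0.5024 -0.0164  0.1855]
rod 335 [ 0.5027 -0.0182] z 0.14501808162782628
rim 236 [ 0.5016 -0.0189] z 0.08007858317159376
wall 307 [ 0.5018 -0.0188] z 0.04810178560851802
rod 145 [ 0.5027 -0.014 ] z 0.13996246046684768
rim 52 [ 0.5006 -0.016 ] z 0.07967002369175569
wall 200 [ 0.5017 -0.0154] z 0.05056172650821472
7.55 [0.0002 0.6428 0.766  0.0003]
```

View pics/s3.png

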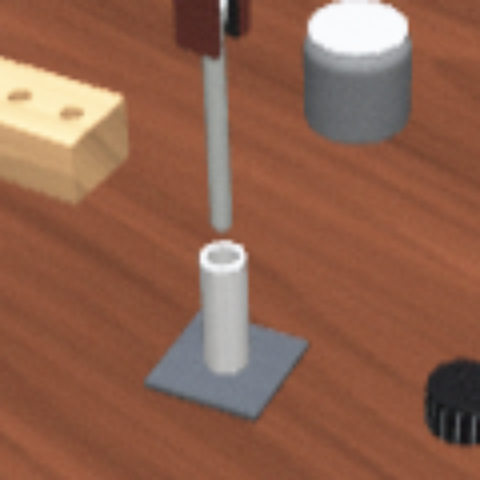

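View pics/w3.png

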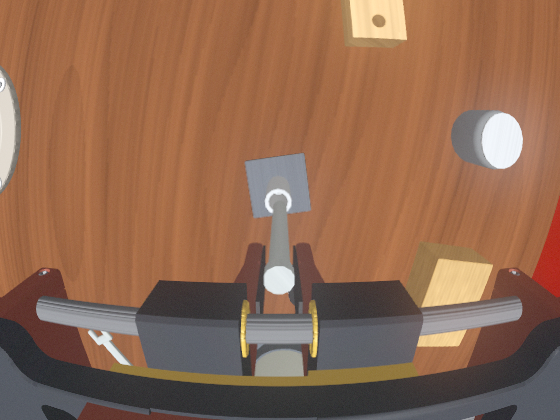

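The side crop shows the foot at (222,228), almost over the mouth (224,257), with the rod leaning slightly. The wrist view agrees. I'll measure the lean so the foot can be placed, not the mid-shaft.

```bash
python3 - <<'E'
from h import *
np.set_printoptions(precision=4,suppress=True)
def lean(P,d):
    X,Y,Z=np.moveaxis(P,2,0)
    m=(d>0)&(np.hypot(X-.5027,Y+.016)<.013)&(Z>.106)&(Z<.170)
    Q=P[m]
    f=lambda a:np.hypot(Q[:,0]-a[0]-a[2]*(Q[:,2]-.1),Q[:,1]-a[1]-a[3]*(Q[:,2]-.1))-.006
    a=least_squares(f,[.5027,-.016,0,0],loss="soft_l1",f_scale=.001).x; return a
w=np.load("w3.npz"); print("wrist",lean(w["P"],w["d"]))
s=np.load("side3.npz"); print("side",lean(cloud("side",s["d"]),s["d"]))
E
```

```text
wrist [ 0.503  -0.0184 -0.0068  0.004 ]
side [ 0.5028 -0.0142 -0.0017  0.0049]
```

```bash
python3 - <<'E'
from h import *
np.set_printoptions(precision=4,suppress=True)
x,y=.5006,-.0175
f0=ctrl.current_wrist_force(); print(f0)
for z in (.172,.165,.158,.150,.135,.12,.104):
    ctrl.move_straight(np.array([x,y,z]),vel=.06); f=ctrl.current_wrist_force()-f0
    print(z,ctrl.current_eef_pos(),f)
    if np.linalg.norm(f)>8: print("contact"); break
E
```

```text
[ 0.2671 -0.0885 -2.5422]
0.172 [ 0.5    -0.0177  0.1714] [-0.036   0.0561  1.4648]
0.165 [ 0.5003 -0.0175  0.1646] [-0.8784  0.3145  0.8798]
0.158 [ 0.5003 -0.0175  0.1576] [-0.4338  0.5999  1.7392]
0.15 [ 0.5002 -0.0175  0.1496] [0.2876 0.8209 1.338 ]
0.135 [ 0.5002 -0.0176  0.1345] [-0.401   0.0112  1.6148]
0.12 [ 0.5002 -0.0176  0.1195] [-1.1876  0.102   1.1333]
0.104 [ 0.5002 -0.0176  0.1036] [-0.1137 -0.5228  0.6267]
```

The rod slid in without contact. Release it, retreat straight up, check it with the side camera, then go above the cap.

```bash
python3 - <<'E'
from h import *
np.set_printoptions(precision=4,suppress=True)
ctrl.let_go(); ctrl.sleep(.2)
ctrl.move_straight(np.array([.5003,-.0175,.21]),vel=.15)
im,d=eyes.read_camera("side"); P=cloud("side",d); cv2.imwrite("pics/s4.png",cv2.resize(im[150:270,200:320,::-1],None,fx=4,fy=4))
X,Y,Z=np.moveaxis(P,2,0); m=(np.hypot(X-.5015,Y+.0165)<.022)&(Z>.085)&(Z<.17); print("rod",m.sum(),np.percentile(Z[m],[2,50,99]),P[m].mean(0))
ctrl.reach(np.array([.555,-.275,.235]),down(np.radians(30))); ctrl.sleep(.3)
p=ctrl.current_eef_pos(); im,d,P=snap("w5"); print(p,ctrl.current_time_s(),ctrl.current_qpos())
X,Y,Z=np.moveaxis(P,2,0); k=(d>0)&(np.hypot(X-.555,Y+.275)<.045)
t=k&(Z>.163)&(Z<.175); print("captop",t.sum(),P[t].mean(0),(np.percentile(P[t],1,0)+np.percentile(P[t],99,0))/2,np.median(Z[t]))
(c,r)=cv2.minEnclosingCircle(P[t][:,:2].astype(np.float32)); print(c,r)
s=np.load("side0.npz"); 
for n in ("side","top"):
    z=np.load(n+"0.npz"); Q=cloud(n,z["d"]); t=(np.hypot(Q[...,0]-.555,Q[...,1]+.275)<.045)&(Q[...,2]>.163); print(n,cv2.minEnclosingCircle(Q[t][:,:2].astype(np.float32)),np.median(Q[t][:,2]))
E
```

```text
rod 166 [0.087  0.1249 0.1505] [ 0.4988 -0.0183  0.1232]
[ 0.5553 -0.2738  0.235 ] 13.6333 [-0.2912  0.4729  0.9168  1.6892 -0.4022  1.1807 -0.3166]
captop 3469 [ 0.5564 -0.2772  0.1691] [ 0.5557 -0.2776  0.1683] 0.1691521649532085
(0.5552348494529724, -0.2778245806694031) 0.02869126945734024
side ((0.5533556342124939, -0.2728407084941864), 0.03119540400803089) 0.1692953150097959
top ((0.5565832853317261, -0.2748609185218811), 0.02872369810938835) 0.1685167986342354
```

View pics/s4.png

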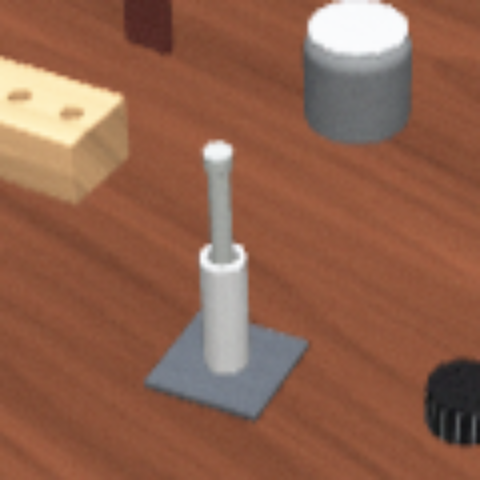

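View pics/w5.png

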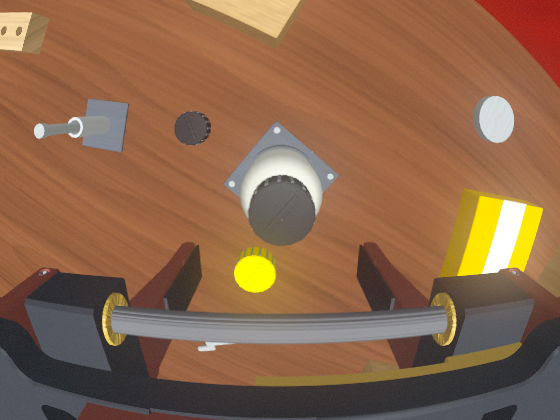

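The rod stands in the tube with its head at 0.150 m, so it is seated. The wrist view shows the black cap at (282,210), with its bar, between the fingers. Next: descend, grip and press.

```bash
python3 - <<'E'
from h import *
np.set_printoptions(precision=4,suppress=True)
ctrl.move_straight(np.array([.555,-.276,.138]),vel=.12); ctrl.sleep(.2)
f0=ctrl.current_wrist_force(); print(ctrl.current_eef_pos(),f0)
ctrl.close(10); ctrl.sleep(.2); print(ctrl.current_gripper_width(),ctrl.current_wrist_force(),ctrl.current_moment(),ctrl.current_eef_pos())
ctrl.close(55); ctrl.sleep(.2); print(ctrl.current_gripper_width(),ctrl.current_wrist_force(),ctrl.current_moment(),ctrl.current_eef_pos())
z0=ctrl.current_eef_pos()[2]
for dz in (.002,.004,.0055):
    ctrl.move_straight(np.array([.555,-.276,.138-dz]),vel=.02); ctrl.sleep(.15)
    print(dz,ctrl.current_eef_pos(),ctrl.current_wrist_force())
print(ctrl.current_time_s())
E
```

```text
[ 0.5554 -0.2762  0.1387] [0.5301 0.0364 0.232 ]
0.05346944429781248 [ 0.7714 -2.0492  0.2934] [-0.3472 -0.0726  0.0288] [ 0.5552 -0.2763  0.1382]
0.000647232437081459 [-0.2375 -0.4785  4.8562] [-0.1132  0.1955 -0.0266] [ 0.5555 -0.2761  0.1387]
0.002 [ 0.5555 -0.2761  0.1369] [-0.6614 -0.0983  7.2365]
0.004 [ 0.5555 -0.2761  0.135 ] [ 0.2953 -0.5947  7.364 ]
0.0055 [ 0.5555 -0.2761  0.1336] [-0.9831  0.3599  9.6694]
17.6833
```

The reported width fell to 0.6 mm, so either the cap slipped out or the reading is wrong. Look before doing anything else.

```bash
python3 - <<'E'
from h import *
np.set_printoptions(precision=4,suppress=True)
im,d,P=snap("w6"); s,ds=eyes.read_camera("side"); np.savez("side6.npz",im=s,d=ds)
a=cv2.resize(im[140:420,140:420],(400,400)); b=cv2.resize(s[180:320,300:440],(400,400))
cv2.imwrite("pics/c6.png",np.hstack([a,b])[...,::-1])
print(ctrl.current_gripper_width(),ctrl.current_gripper_force(),ctrl.current_eef_pos(),ctrl.current_tcp_rot(),ctrl.current_wrist_force())
E
```

```text
0.0008075182669657669 4.495591793674976 [ 0.5555 -0.2761  0.1336] [-0.      0.9659  0.2588  0.0007] [-1.5359  1.8801  8.5849]
```

View pics/c6.png

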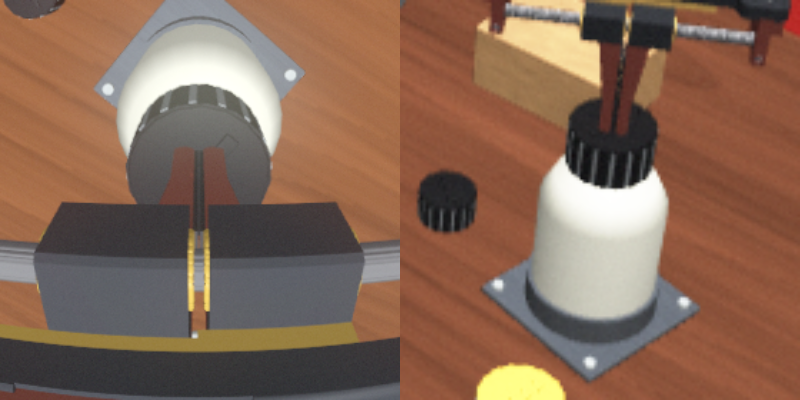

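The fingers have shut and are resting on top of the cap at (200,150) in the left crop, although the TCP reads 35 mm lower. The real tips seem to sit higher than the reading, so I'll measure them from the stored side views.

```bash
python3 - <<'E'
from h import *
np.set_printoptions(precision=4,suppress=True)
for f,p in (("side3",(.5024,-.0164,.1855)),("side6",(.5555,-.2761,.1336))):
    s=np.load(f+".npz"); P=cloud("side",s["d"]); im=s["im"].astype(int); X,Y,Z=np.moveaxis(P,2,0)
    m=(im[...,0]>60)&(im[...,0]<150)&(im[...,1]<.55*im[...,0])&(np.hypot(X-p[0],Y-p[1])<.05)&(Z>.1)
    v=np.where(m)[0]; print(f,m.sum(),"tip z",np.percentile(Z[m],[0,1,3,10,50,100])-p[2], P[m][np.argsort(Z[m])[:5]])
    k=(np.hypot(X-.555,Y+.275)<.026)&(im.max(2)<60)&(Z>.14)&(Z<.175); print("captop", np.percentile(Z[k],[50,90,97]))
w=np.load("w6.npz");P=w["P"];im=w["im"].astype(int);X,Y,Z=np.moveaxis(P,2,0)
k=(np.hypot(X-.555,Y+.275)<.04)&(im.max(2)<75)&(Z>.14)&(Z<.175); print("w captop",k.sum(),np.percentile(Z[k],[10,50,90]))
m=(im[...,0]>60)&(im[...,1]<.6*im[...,0])&(Z>.14)&(Z<.25)&(np.hypot(X-.555,Y+.275)<.04); print("w finger",m.sum(),np.percentile(Z[m],[0,2,10,50]),P[m][np.argsort(Z[m])[:4]])
E
```

```text
side3 1175 tip z [0.0219 0.0343 0.0394 0.0546 0.1664 0.3182] [[ 0.4982 -0.0103  0.2074]
 [ 0.5142 -0.0231  0.2171]
 [ 0.4868 -0.0168  0.2179]
 [ 0.4863 -0.006   0.2182]
 [ 0.4862 -0.0118  0.2184]]
captop [0.1695 0.171  0.1716]
side6 886 tip z [0.0317 0.0347 0.0406 0.0604 0.1634 0.3165] [[ 0.5482 -0.2849  0.1653]
 [ 0.5518 -0.2847  0.1653]
 [ 0.5441 -0.2768  0.1656]
 [ 0.5488 -0.2823  0.1658]
 [ 0.545  -0.274   0.1659]]
captop [0.1639 0.1654 0.1669]
w captop 4 [0.1666 0.1729 0.1739]
w finger 34 [0.1986 0.1988 0.2004 0.2073] [[ 0.5644 -0.2702  0.1986]
 [ 0.561  -0.2652  0.1989]
 [ 0.5623 -0.2664  0.1989]
 [ 0.5673 -0.2755  0.2003]]
```

The tips are about 31 mm above the reported TCP, consistently in both views. That also explains the 15 mm grip width on the rod: it was held by its head. The cap was only pressed and is unharmed. I'll lift, open and re-grip 30 mm lower.

```bash
python3 - <<'E'
from h import *
np.set_printoptions(precision=4,suppress=True)
c=np.array([.555,-.276,0]); at=lambda z:c+[0,0,z]
ctrl.move_straight(at(.165),vel=.1); ctrl.let_go()
ctrl.move_straight(at(.109),vel=.06); ctrl.sleep(.2)
print(ctrl.current_eef_pos(),ctrl.current_wrist_force())
ctrl.close(8); ctrl.sleep(.2); w=ctrl.current_gripper_width()
print(w,ctrl.current_wrist_force(),ctrl.current_moment(),ctrl.current_eef_pos())
if .054<w<.060:
    ctrl.close(55); ctrl.sleep(.2); print(ctrl.current_gripper_width(),ctrl.current_wrist_force(),ctrl.current_moment(),ctrl.current_eef_pos())
print(ctrl.current_time_s())
s,ds=eyes.read_camera("side"); np.savez("side7.npz",im=s,d=ds); cv2.imwrite("pics/c7.png",cv2.resize(s[160:320,300:460],(480,480))[...,::-1])
E
```

```text
[ 0.5552 -0.2761  0.1094] [-0.559  -0.1885 -0.387 ]
0.056131065230483404 [ 0.9384 -0.2241 -0.6913] [-0.1992  0.0598  0.0209] [ 0.555  -0.2761  0.109 ]
0.05587370420506135 [ 0.8407 -1.6843 -0.9807] [-0.3499 -0.0265  0.017 ] [ 0.5551 -0.2762  0.109 ]
22.125
```

View pics/c7.png

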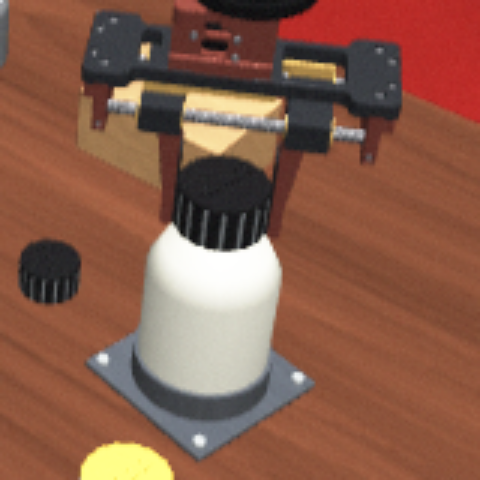

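The cap is gripped on its flanks at 55.9 mm, with the fingers on both sides at (170,180) and (285,180). Press now, then twist in steps.

```bash
python3 - <<'E'
from h import *
np.set_printoptions(precision=4,suppress=True)
c=np.array([.555,-.276,0]); at=lambda z:c+[0,0,z]
for dz in (.003,.0065):
    ctrl.move_straight(at(.109-dz),vel=.02); ctrl.sleep(.15); print(dz,ctrl.current_eef_pos(),ctrl.current_wrist_force())
f=ctrl.current_wrist_force()[2]
if 7<f<14:
    for a in range(38,119,8):
        ctrl.move_straight(at(.1025),rotation=down(np.radians(a)),vel=.02)
        F=ctrl.current_wrist_force(); print(a,ctrl.current_eef_pos(),F,ctrl.current_moment()[2],ctrl.current_gripper_width(),ctrl.current_time_s())
        if np.linalg.norm(F)>35: print("stop"); break
E
```

```text
0.003 [ 0.5551 -0.2761  0.1068] [-2.178   0.0492  6.3275]
0.0065 [ 0.5551 -0.2761  0.1035] [-2.5466  1.9301 10.0005]
38 [ 0.5558 -0.2765  0.1039] [-0.3487  0.4647  8.2426] 0.025769122312009417 0.055428732791015824 23.3917
46 [ 0.556  -0.2766  0.104 ] [ 0.17   -0.1689  8.8135] -0.027878097783871913 0.055965043917417134 23.6833
54 [ 0.5561 -0.2766  0.104 ] [-0.0394  0.5569  8.5259] 0.017052897134202934 0.055891680357630875 23.975
62 [ 0.5561 -0.2766  0.104 ] [0.4702 0.2124 8.1093] -0.005188870091668539 0.05567248805652985 24.2667
70 [ 0.5562 -0.2766  0.104 ] [-0.2038  0.4913  8.4896] 0.0037020164315808395 0.05557906398359148 24.5583
78 [ 0.5562 -0.2765  0.104 ] [-0.5887 -0.5325  8.1717] 0.06589581933937966 0.055771978796756085 24.85
86 [ 0.5562 -0.2765  0.1041] [ 0.1858 -0.3971  8.1644] 0.047211442888140345 0.05604205718375209 25.1417
94 [ 0.5562 -0.2765  0.1041] [-0.198   0.3135  8.3805] 0.0884748164403919 0.05602162556425651 25.4333
102 [ 0.5562 -0.2765  0.1041] [ 0.7238 -0.0781  8.3021] 0.04348113700565033 0.055608993266818285 25.725
110 [ 0.5562 -0.2766  0.1041] [ 0.2427 -0.2386  8.65  ] -0.015160240776357227 0.05571333057970811 26.0167
118 [ 0.5562 -0.2765  0.1041] [-0.3977  0.7251  8.7159] 0.05494484167624223 0.05595992783377668 26.3083
```

No torque built up past the 10° catch, and the press stayed at about 5 mm. Lift gently, watching for a downward pull.

```bash
python3 - <<'E'
from h import *
np.set_printoptions(precision=4,suppress=True)
c=np.array([.555,-.276,0]); at=lambda z:c+[0,0,z]
print(ctrl.current_tcp_rot(),down(np.radians(118)))
ok=True
for z in (.107,.110,.113,.117,.123,.135):
    ctrl.move_straight(at(z),vel=.03); F=ctrl.current_wrist_force(); print(z,ctrl.current_eef_pos()[2],F,ctrl.current_gripper_width())
    if F[2]<-8 or np.linalg.norm(F)>25: ok=False; print("stop"); break
if ok:
    ctrl.move_straight(at(.211),vel=.08); ctrl.sleep(.5)
print(ctrl.current_time_s(),ctrl.current_eef_pos(),ctrl.current_wrist_force(),ctrl.current_gripper_width())
s,ds=eyes.read_camera("side"); cv2.imwrite("pics/c8.png",s[...,::-1])
P=cloud("side",ds); X,Y,Z=np.moveaxis(P,2,0); k=(np.hypot(X-.555,Y+.276)<.03)&(s.max(2)<60); print(np.percentile(Z[k],[1,50,99]))
E
```

```text
[0.0014 0.5149 0.8573 0.0005] [0.     0.515  0.8572 0.    ]
0.107 0.1083255257149045 [ 1.5831 -0.7859  5.3014] 0.055894596389425955
0.11 0.11074462651363337 [ 1.6463 -1.5225  3.09  ] 0.05560536568695458
0.113 0.11244194573019842 [-0.4097 -0.4938  2.7681] 0.055932426762540254
0.117 0.11690932751346704 [-0.2318  0.2195  0.3494] 0.05611056010558854
0.123 0.12329191998757623 [ 0.2149 -0.6352 -0.8029] 0.05568075826549692
0.135 0.135138639854611 [ 0.8364 -0.0213 -0.3434] 0.05602369045840469
29.8917 [ 0.555  -0.276   0.2109] [ 0.0707  0.5332 -0.33  ] 0.05619635680139642
[0.2404 0.2659 0.4218]
```

View pics/c8.png

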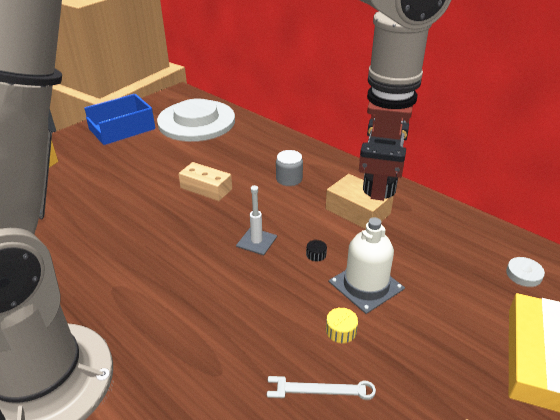

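The cap is in the gripper at (380,188) above the open neck (374,225), the rod is in the tube (255,210), and the bystanders are where they were. Handing in.

```bash
python3 -c "
from station import ctrl
print(ctrl.sign_off())"
```

```text
the job is handed in; nothing more can be done
None
```

I put the rod in the soaking tube and let go of it, twisted the cap free and lifted it about 10 cm; it is still held above the bottle, and the job is handed in at about 30 s. My first grip on the cap was too high and only pressed on its top, so I re-gripped it lower.

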